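# Mark the copper sample with the spring punch

### The job

Pick up the spring punch with the teal cap, stand it upright on the middle of the copper sample disc, and press its cap straight down until the spring trips with a snap. Then let go, so that the cap springs back up and the punch is left standing upright on the copper disc. Leave the steel disc alone, do not knock the punch over, and do not trip it anywhere but on the copper.

Things in the scene. Friction and masses are not known exactly. Their poses are not given: they have to be found in the camera images.
- punch: Loose spring punch standing upright on the bench, 0.4 kg, 112 mm tall, round about z (up). Origin: centre of its foot's underside. Steel bell foot 48 mm wide, 24 mm barrel above 34 mm height, then a ribbed teal cap, 32 mm wide, from 60 to 112 mm height, flat on top. Carry it by the cap (e.g. at 86 mm); press the cap while still held, or let go and press its top with closed fingers.
- punch_cap (a joint): How far the teal cap is pressed down, m: 0 = up, 0.014 = hard stop. It starts to move at 4 to 5 N, resistance climbs to about 12 N at 3 to 6 mm, then the spring trips and resistance drops away to about 3 N at 14 mm. Tripped means beyond 0.011; simply press on to the stop (up to 20 N there does no harm). Released, the cap springs back to 0 by itself.
- copper_disc: Reddish copper sample disc lying loose and flat on the bench, 75 mm in diameter, 16 mm thick, about 0.6 kg, with a small dark dot in the middle of its flat top. Origin: centre of its underside; z up. It and the steel disc change places from run to run.
- steel_disc: Silver-grey steel disc of the same shape and size (75 mm in diameter, 16 mm thick): the wrong one, it stays where it is. Origin: centre of its underside; z up. Farther out (x above 0.63 m) stand a jar, a glass beaker and a white rack of tubes, all at most 90 mm high.
Mind the look-alikes: they are no part of the job. What is shaped like the punch but blue, purple or red is not meant.

How it is judged:
By the outcome, as a careful person would: the job done as asked, in the order asked, and still so for the second after the job is handed in, with the robot touching nothing.
It also fails if it takes over 48 s, if anything falls off the work surface, if the arm or the gripper's body presses on something with over 40 N, if the wrist force passes 120 N, or if a joint passes its speed limit or range.

### The arm

A 6-joint arm with a two-finger parallel gripper is mounted at the origin on the work surface. World frame = base frame: x ahead of the robot, y to its left, z up, the work surface at z = 0. Lengths are in mm, angles in rad, forces in N, time in s.
With the tool pointing down it reaches from about 275 to 750 mm from the base axis. Payload 10.2 kg.
Tool frame: the origin (TCP) lies at the very end of the fingers, on their centre line; the grasp point (between the pads) lies 19 mm behind it; y points along the fingers, x is the direction in which the jaws open and shut, and the axes are right-handed (so a half turn about y gives the same grasp; the last joint's range is limited). The gripper opens to 85 mm and grips with 20 to 120 N. Pads are 22 mm wide; open, the fingers measure 114 mm over their backs; the gripper's body (76 mm by 85 mm) begins 54 mm behind the grasp point. The pads swing forward as they close: fully open they stand 13 mm farther back than shut.
Start: joints at [-1.354, 0.313, 1.498, -0, 1.331, -0.223], TCP at [223.512, -475.051, 231.294] pointing down, gripper open.
Joint ranges: [-2.94, 2.94], [-0.97, 2.17], [0.19, 2.56], [-1.23, 4.37], [0.02, 3.11], [-2.88, 2.88]. Speed limits (rad/s): [2.39, 2.39, 3.01, 3.14, 3.14, 3.14].

### API

Orientations are given as a unit quaternion [w, x, y, z].
In Python, from rig import telemetry, imaging, ctrl gives the robot as it stands.
- The arm moves only by the shell command python3 -m handwheel 'ROWS' [FORCE]. ROWS is JSON, a list of rows, each an object with "delta_pos": the shift along the tool's x, y, z in cm, a list of three; "twist": the turn, a rotation vector about the tool's x, y, z in rad, a list of three; "jaw": the opening, from 0 (shut) to 1 (fully open). A call has exactly 10 rows; each row is the pose to reach, as a shift and turn from the pose commanded when the call began, along the tool's axes at that moment; what a row does not reach only later rows make up. A row lasts 1/12 s, in which the tool goes at most 41.7 mm and 7.16 degrees, less where a joint would pass 70% of its speed; a pose out of reach is approached as far as the arm can. A call with a gripper value outside its range is refused whole. The fingers move at their own pace and stop on an object; FORCE is the grip in N (left out, the last holds). Time passes only in rows, so rows that repeat a pose let the fingers close, or fill a call up. It gives the time, the measured TCP pose, the force and the opening at its end, in the units of the state.
- telemetry.sense(): the state, without advancing time (a new reading comes with each control period).
- imaging.capture(name): name is "scene" or "top" or "wrist"; returns a dict with "frame" (420x560x3 uint8, red, green, blue), "z_map" (420x560 float32, mm along the optical axis (not along the pixel's ray), 0 where there is no reading), "fx", "fy", "cx", "cy" (pixels), "D" ([k1, k2, p1, p2, k3] as OpenCV has them; the pictures are not rectified), "rvec" (rotation vector, rad) and "tvec" (3), from world to camera coordinates, as OpenCV has them. Camera axes: x right, y down, z forward; pixel columns grow to the right and rows downward; lengths in mm; the calibration is good to about 2 mm. A picture is of the moment at which its call begins.
- ctrl.finish_job(): hands the job in, once; it reports no verdict.
The state is a dict: "time_s": time; "joints": joint angles; "dq": joint speeds; "tau": joint torques, N m; "eef_pos": TCP position; "ee_rot": TCP orientation; "force": force on the tool from outside, world axes, zero at the start; "wrist_torque": the same for the moment, N m; "grip_width": opening from 0.0 (shut) to 1.0 (fully open).
Only numpy, scipy, OpenCV 4.12 (cv2) and the standard library are available. Lean on these libraries where they do the work, as an engineer would, in place of code of your own. Each camera call takes 0.05 s, during which the arm holds its last target.

## Working session

There is one attempt and no reset: what is moved stays moved. The work goes in short steps, Python scripts to look and compute and a shell command to move; the robot and the scene stay as the last step left them, time stands still between calls to the robot, and variables do not carry over. Pictures are saved under pics/ and viewed, and the job is handed in when it is done.

```bash
ls; mkdir -p pics
cat > h.py <<'E'
import numpy as np, cv2
from rig import telemetry, imaging, ctrl
def cap(n):
    c=imaging.capture(n); np.savez('/tmp/'+n+'.npz',**c); return c
def world(c,u,v,z=None):
    K=np.array([[c['fx'],0,c['cx']],[0,c['fy'],c['cy']],[0,0,1.]]);R,_=cv2.Rodrigues(np.array(c['rvec'],float));t=np.array(c['tvec'],float).ravel()
    p=cv2.undistortPoints(np.array([[[u,v]]],float),K,np.array(c['D'],float))[0,0]
    r=np.array([p[0],p[1],1.])
    if z is None:
        return R.T@(r*float(c['z_map'][int(round(v)),int(round(u))])-t)
    o=-R.T@t; d=R.T@r
    return o+d*(z-o[2])/d[2]
E
python3 - <<'E'
from h import *
for n in ('scene','top'):
    c=cap(n); cv2.imwrite(f'pics/{n}1.png',c['frame'][:,:,::-1])
s=telemetry.sense(); print(s)
E
```

```text
pics
{'time_s': 0.1, 'joints': array([-1.35444402e+00,  3.13340614e-01,  1.49836857e+00, -7.30985795e-06,
        1.33101519e+00, -2.23378165e-01]), 'dq': array([-0.00079221, -0.00168885, -0.00134122, -0.00051522,  0.00224134,
        0.00145714]), 'tau': array([ 2.59338136e-03, -4.12896717e+01, -2.60143858e+01, -1.96045553e-04,
        3.01730572e-03,  5.98692829e-07]), 'eef_pos': array([ 223.43539265, -474.81721648,  230.81684308]), 'ee_rot': array([ 0.59729486, -0.59673056,  0.37919751, -0.37863008]), 'force': array([-0.95263503,  0.38890027,  0.55909627]), 'wrist_torque': array([ 0.01017901, -0.02044262,  0.00161923]), 'grip_width': 0.9995265338814909}
```

View pics/scene1.png

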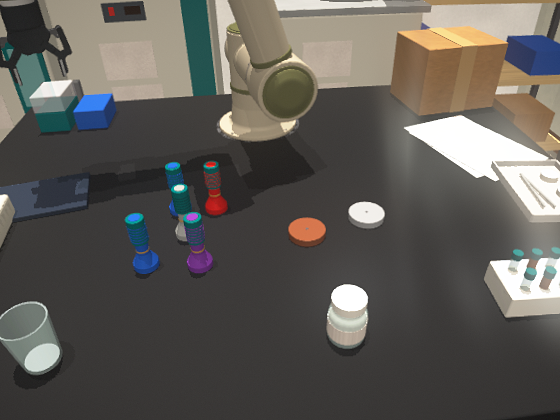

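View pics/top1.png

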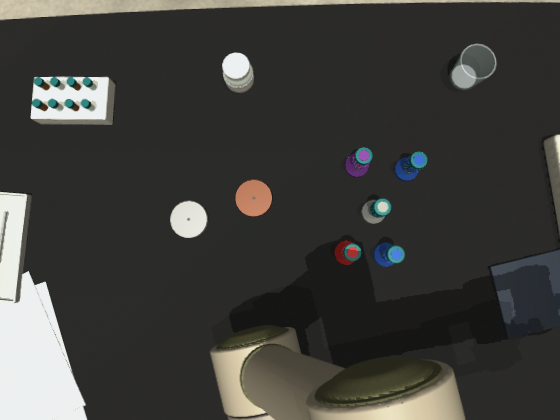

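Candidates in the top view: purple (360,160), blue (412,163), red (348,252), blue (390,255), and steel-footed with a teal cap (376,210). The last fits, with its bare steel foot and no coloured body. The copper disc is at (254,198) and the steel one at (189,219). Next I'll confirm with a crop and measure.

Run:
```python
from h import *
a=dict(np.load('/tmp/scene.npz'));t=dict(np.load('/tmp/top.npz'))
x=cv2.resize(a['frame'][150:285,110:250],None,fx=2.8,fy=2.8,interpolation=cv2.INTER_CUBIC)
y=cv2.resize(t['frame'][140:275,330:440],None,fx=2.8,fy=2.8,interpolation=cv2.INTER_CUBIC)
cv2.imwrite('pics/crop1.png',np.hstack([x,y])[:,:,::-1])
zm=t['z_map']
P={}
H,W=zm.shape
pts=np.full((H,W,3),np.nan)
for v in range(120,290):
  for u in range(150,450):
    if zm[v,u]>0: pts[v,u]=world(t,u,v)
np.save('/tmp/pts.npy',pts)
for n,(u,v) in dict(punch=(383,207),pur=(364,156),blue1=(419,160),red=(352,253),blue2=(396,255)).items():
    r=pts[v-18:v+19,u-18:u+19].reshape(-1,3); r=r[r[:,2]>104]
    print(n,len(r),r.mean(0) if len(r) else None,r.min(0),r.max(0))
for n,(u,v) in dict(cu=(254,198),st=(189,219)).items():
    r=pts[v-25:v+26,u-25:u+26].reshape(-1,3); r=r[r[:,2]>10]
    print(n,len(r),r.mean(0),(r.min(0)+r.max(0))/2,world(t,u,v,16))
```

```text
punch 248 [ 497.81652559 -172.50596876  112.79578017] [ 483.1488879  -188.7325686   104.46096946] [ 512.58196567 -157.06004531  117.59004779]
pur 250 [ 593.43522798 -142.21880103  112.71428948] [ 578.17166912 -158.30220228  104.39146527] [ 609.61121119 -127.24382059  118.8998032 ]
blue1 251 [ 583.20526454 -242.18464569  112.77642469] [ 567.8601007  -259.43051052  104.04054624] [ 599.98467831 -227.25956517  117.37303406]
red 244 [ 417.35654695 -114.80806968  113.080259  ] [ 401.63167306 -130.61044962  105.66122235] [432.25787143 -99.83878745 117.86719907]
blue2 241 [ 411.32791094 -192.30921157  112.80552334] [ 395.98406062 -207.89720064  104.63873916] [ 426.60141699 -178.19727516  118.09798568]
cu 1071 [531.42972416  67.93840912  16.63270512] [531.57640325  68.52538082  16.72732604] [531.23544374  66.51558728  16.        ]
st 1090 [491.907728   199.90008737  16.64886049] [492.55039688 200.34466055  16.32160935] [492.25820189 198.31857864  16.        ]
```

View pics/crop1.png

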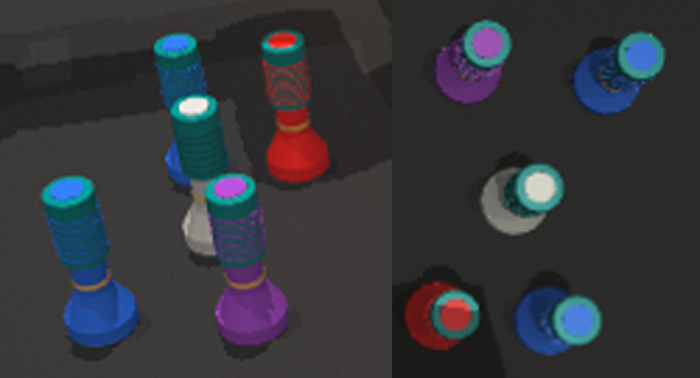

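The steel-footed punch with the teal cap and pale cap top is at crop (200,150), seen from above at (515,200). The others have blue, purple or red feet. Now I'll work out the move in the tool axes.

```bash
cat >> h.py <<'E'
from scipy.spatial.transform import Rotation as Ro
def rot(): 
    w,x,y,z=telemetry.sense()['ee_rot']; return Ro.from_quat([x,y,z,w])
def plan(target,ang=None):
    s=telemetry.sense(); R=rot(); M=R.as_matrix()
    print('t',s['time_s'],'pos',s['eef_pos'].round(1),'F',s['force'].round(1),'grip',round(s['grip_width'],3),'j',s['joints'].round(2))
    print('axes x',M[:,0].round(3),'y',M[:,1].round(3),'z',M[:,2].round(3))
    print('delta cm',(M.T@(np.array(target)-s['eef_pos'])/10).round(2))
    if ang is not None:
      for a in (ang,ang+180):
        r=np.radians(a); x=np.array([np.cos(r),np.sin(r),0]);y=np.array([0,0,-1.]);T=np.column_stack([x,y,np.cross(x,y)])
        print('twist',a,(R.inv()*Ro.from_matrix(T)).as_rotvec().round(3))
E
python3 -c "
from h import *
plan([497.8,-172.5,230],79)"
```

```text
t 0.1 pos [ 223.4 -474.8  230.8] F [-1.   0.4  0.6] grip 1.0 j [-1.35  0.31  1.5  -0.    1.33 -0.22]
axes x [ 0.426 -0.905 -0.001] y [-0.     0.001 -1.   ] z [0.905 0.426 0.   ]
delta cm [-15.68   0.11  37.7 ]
twist 79 [-1.00e-03 -2.51e+00 -0.00e+00]
twist 259 [ 0.     0.632 -0.001]
```

```bash
python3 -m handwheel '[{"delta_pos":[-0.6,0,1.5],"twist":[0,0.03,0],"jaw":0.8},{"delta_pos":[-1.6,0,4],"twist":[0,0.08,0],"jaw":0.8},{"delta_pos":[-2.9,0,7],"twist":[0,0.14,0],"jaw":0.8},{"delta_pos":[-4.2,0,10],"twist":[0,0.21,0],"jaw":0.8},{"delta_pos":[-5.4,0,13],"twist":[0,0.28,0],"jaw":0.8},{"delta_pos":[-6.7,0,16],"twist":[0,0.35,0],"jaw":0.8},{"delta_pos":[-7.9,0,19],"twist":[0,0.42,0],"jaw":0.8},{"delta_pos":[-9.2,0,22],"twist":[0,0.49,0],"jaw":0.8},{"delta_pos":[-10.4,0,25],"twist":[0,0.56,0],"jaw":0.8},{"delta_pos":[-11.6,0,28],"twist":[0,0.632,0],"jaw":0.8}]' 40
python3 -c "
from h import *
plan([497.8,-172.5,200],259)"
```

```text
time_s: 0.93
eef_pos: [428.2, -249.4, 231.1]
ee_rot: [0.449, -0.449, 0.547, -0.546]
force: [0.2, -0.2, 0.4]
grip_width: 0.795
t 0.9333 pos [ 428.2 -249.4  231.1] F [ 0.2 -0.2  0.4] grip 0.795 j [-0.76  0.25  1.58 -0.    1.31  1.  ]
axes x [-0.194 -0.981 -0.   ] y [-0.  0. -1.] z [ 0.981 -0.194 -0.   ]
delta cm [-8.89  3.11  5.33]
twist 259 [ 0.    -0.004 -0.   ]
twist 439 [0.000e+00 3.138e+00 1.000e-03]
```

```bash
python3 -m handwheel '[{"delta_pos":[-1.5,0,1],"twist":[0,0,0],"jaw":0.8},{"delta_pos":[-3.5,0,2.2],"twist":[0,0,0],"jaw":0.8},{"delta_pos":[-5.5,0.5,3.4],"twist":[0,0,0],"jaw":0.8},{"delta_pos":[-7.2,1.5,4.4],"twist":[0,0,0],"jaw":0.8},{"delta_pos":[-8.4,2.5,5],"twist":[0,0,0],"jaw":0.8},{"delta_pos":[-8.8,3.1,5.2],"twist":[0,0,0],"jaw":0.8},{"delta_pos":[-8.8,3.1,5.2],"twist":[0,0,0],"jaw":0.8},{"delta_pos":[-8.8,3.1,5.2],"twist":[0,0,0],"jaw":0.8},{"delta_pos":[-8.8,3.1,5.2],"twist":[0,0,0],"jaw":0.8},{"delta_pos":[-8.8,3.1,5.2],"twist":[0,0,0],"jaw":0.8}]'
python3 -c "
from h import *
plan([497.8,-172.5,68],259)
c=cap('wrist'); cv2.imwrite('pics/w1.png',c['frame'][:,:,::-1])
"
```

```text
time_s: 1.77
eef_pos: [495.1, -175.3, 200.9]
ee_rot: [-0.449, 0.449, -0.546, 0.546]
force: [-0.5, 0.2, 0.4]
grip_width: 0.802
t 1.7667 pos [ 495.1 -175.3  200.9] F [-0.5  0.2  0.4] grip 0.802 j [-0.56  0.34  1.54 -0.    1.26  1.2 ]
axes x [-0.192 -0.981  0.   ] y [ 0.001 -0.001 -1.   ] z [ 0.981 -0.192  0.001]
delta cm [-0.33 13.29  0.2 ]
twist 259 [-0.001 -0.001  0.   ]
twist 439 [-1.00e-03  3.14e+00 -1.00e-03]
```

View pics/w1.png

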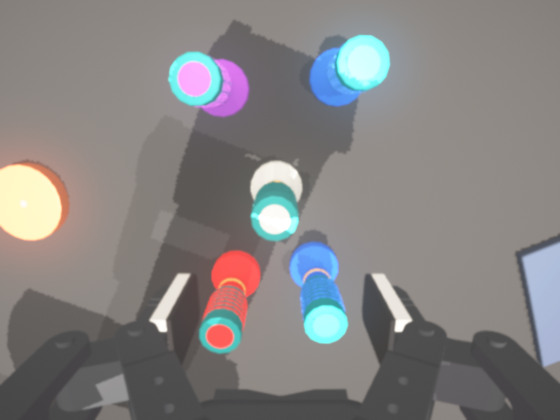

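The wrist view shows the punch cap top at (275,215), between the red cap (220,335) and the blue cap (325,322). I'll cross-check the cap position with the wrist depth.

Run:
```python
from h import *
t=dict(np.load('/tmp/wrist.npz'))
q=[world(t,u,v) for v in range(190,245) for u in range(245,305) if t['z_map'][v,u]>0]
q=np.array(q);q=q[q[:,2]>107];print(len(q),q.mean(0),(q.min(0)+q.max(0))/2)
for u,v in ((220,335),(325,322)): print(world(t,u,v))
```

```text
1725 [ 499.94512247 -171.77377851  112.35830818] [ 499.22554299 -171.51595825  111.0443256 ]
[ 418.85116128 -114.51354958  112.26887561]
[ 415.46772613 -192.2999671   113.01271007]
```

```bash
python3 -m handwheel '[{"delta_pos":[-0.4,0.5,0.3],"twist":[0,0,0],"jaw":0.8},{"delta_pos":[-0.4,2,0.3],"twist":[0,0,0],"jaw":0.8},{"delta_pos":[-0.4,4,0.3],"twist":[0,0,0],"jaw":0.8},{"delta_pos":[-0.4,6,0.3],"twist":[0,0,0],"jaw":0.8},{"delta_pos":[-0.4,8,0.3],"twist":[0,0,0],"jaw":0.8},{"delta_pos":[-0.4,10,0.3],"twist":[0,0,0],"jaw":0.8},{"delta_pos":[-0.4,11.5,0.3],"twist":[0,0,0],"jaw":0.8},{"delta_pos":[-0.4,12.7,0.3],"twist":[0,0,0],"jaw":0.8},{"delta_pos":[-0.4,13.2,0.3],"twist":[0,0,0],"jaw":0.8},{"delta_pos":[-0.4,13.2,0.3],"twist":[0,0,0],"jaw":0.8}]'
python3 -c "
from h import *
plan([498.8,-172,68],259)
c=cap('wrist'); cv2.imwrite('pics/w2.png',c['frame'][:,:,::-1])
"
```

```text
time_s: 2.65
eef_pos: [498.6, -170.8, 67.3]
ee_rot: [0.449, -0.45, 0.546, -0.545]
force: [-0.8, -0.2, 0.6]
grip_width: 0.8
t 2.65 pos [ 498.6 -170.8   67.3] F [-0.8 -0.2  0.6] grip 0.8 j [-0.55  0.51  1.68  0.    0.95  1.21]
axes x [-0.191 -0.982 -0.001] y [-0.002  0.001 -1.   ] z [ 0.982 -0.191 -0.002]
delta cm [ 0.11 -0.07  0.04]
twist 259 [ 0.002 -0.    -0.001]
twist 439 [1.000e-03 3.141e+00 3.000e-03]
```

View pics/w2.png

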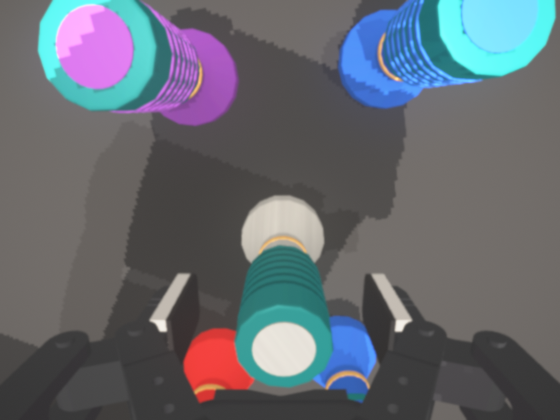

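The cap (284,350) sits centred between the pads (175 and 390). Closing.

```bash
python3 -m handwheel '[{"delta_pos":[0,0,0],"twist":[0,0,0],"jaw":0.6},{"delta_pos":[0,0,0],"twist":[0,0,0],"jaw":0.5},{"delta_pos":[0,0,0],"twist":[0,0,0],"jaw":0.42},{"delta_pos":[0,0,0],"twist":[0,0,0],"jaw":0.36},{"delta_pos":[0,0,0],"twist":[0,0,0],"jaw":0.25},{"delta_pos":[0,0,0],"twist":[0,0,0],"jaw":0.2},{"delta_pos":[0,0,0],"twist":[0,0,0],"jaw":0.2},{"delta_pos":[0,0,0],"twist":[0,0,0],"jaw":0.2},{"delta_pos":[0,0,0],"twist":[0,0,0],"jaw":0.2},{"delta_pos":[0,0,0],"twist":[0,0,0],"jaw":0.2}]' 60
python3 -m handwheel '[{"delta_pos":[0,-0.3,0],"twist":[0,0,0],"jaw":0.2},{"delta_pos":[0,-1,0],"twist":[0,0,0],"jaw":0.2},{"delta_pos":[0,-2.2,0],"twist":[0,0,0],"jaw":0.2},{"delta_pos":[0,-3.7,0],"twist":[0,0,0],"jaw":0.2},{"delta_pos":[0,-5.5,0],"twist":[0,0,0],"jaw":0.2},{"delta_pos":[0,-7.5,0],"twist":[0,0,0],"jaw":0.2},{"delta_pos":[0,-9.5,0],"twist":[0,0,0],"jaw":0.2},{"delta_pos":[0,-11.5,0],"twist":[0,0,0],"jaw":0.2},{"delta_pos":[0,-13,0],"twist":[0,0,0],"jaw":0.2},{"delta_pos":[0,-13.8,0],"twist":[0,0,0],"jaw":0.2}]' 60
python3 -c "
from h import *
plan([531.4,67.5,200],259)
c=cap('scene'); cv2.imwrite('pics/s2.png',c['frame'][:,:,::-1])
c=cap('wrist'); cv2.imwrite('pics/w3.png',c['frame'][:,:,::-1])
"
```

```text
time_s: 3.53
eef_pos: [499.3, -171.4, 68.7]
ee_rot: [-0.45, 0.45, -0.545, 0.546]
force: [-0.8, -1.4, 6.2]
grip_width: 0.359
time_s: 4.37
eef_pos: [499.1, -170.9, 207.9]
ee_rot: [-0.45, 0.45, -0.545, 0.546]
force: [-0.3, 0.5, -4.6]
grip_width: 0.362
t 4.3667 pos [ 499.1 -170.9  207.9] F [-0.3  0.5 -4.6] grip 0.362 j [-0.55  0.34  1.53  0.    1.28  1.21]
axes x [-0.191 -0.982  0.   ] y [ 0.001 -0.    -1.   ] z [ 0.982 -0.191  0.001]
delta cm [-24.02   0.79  -1.38]
twist 259 [-0.001 -0.     0.   ]
twist 439 [-0.000e+00  3.142e+00 -2.000e-03]
```

View pics/s2.png

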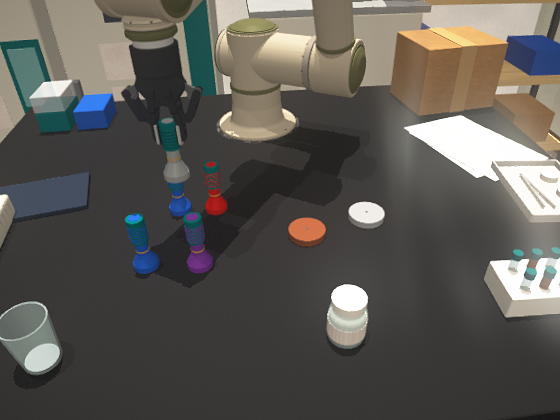

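View pics/w3.png

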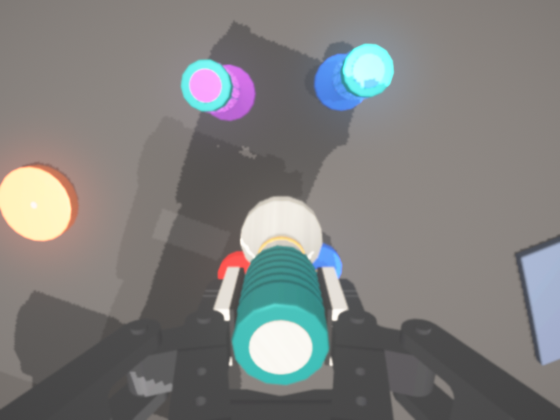

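The punch is held upright: in the scene view its foot is at (176,172), clear of the bench and of the neighbours. Moving above the copper disc.

```bash
python3 -m handwheel '[{"delta_pos":[-0.7,0,0],"twist":[0,0,0],"jaw":0.2},{"delta_pos":[-2.2,0,-0.1],"twist":[0,0,0],"jaw":0.2},{"delta_pos":[-4.2,0,-0.2],"twist":[0,0,0],"jaw":0.2},{"delta_pos":[-6.4,0,-0.4],"twist":[0,0,0],"jaw":0.2},{"delta_pos":[-8.8,0,-0.5],"twist":[0,0,0],"jaw":0.2},{"delta_pos":[-11.2,0,-0.6],"twist":[0,0,0],"jaw":0.2},{"delta_pos":[-13.6,0,-0.8],"twist":[0,0,0],"jaw":0.2},{"delta_pos":[-16,0,-0.9],"twist":[0,0,0],"jaw":0.2},{"delta_pos":[-18.2,0,-1],"twist":[0,0,0],"jaw":0.2},{"delta_pos":[-20.2,0,-1.1],"twist":[0,0,0],"jaw":0.2}]' 60
python3 -m handwheel '[{"delta_pos":[-1.5,0,-0.1],"twist":[0,0,0],"jaw":0.2},{"delta_pos":[-2.7,0,-0.2],"twist":[0,0,0],"jaw":0.2},{"delta_pos":[-3.5,0.3,-0.3],"twist":[0,0,0],"jaw":0.2},{"delta_pos":[-3.8,1,-0.3],"twist":[0,0,0],"jaw":0.2},{"delta_pos":[-3.8,2,-0.3],"twist":[0,0,0],"jaw":0.2},{"delta_pos":[-3.8,3,-0.3],"twist":[0,0,0],"jaw":0.2},{"delta_pos":[-3.8,4,-0.3],"twist":[0,0,0],"jaw":0.2},{"delta_pos":[-3.8,4.5,-0.3],"twist":[0,0,0],"jaw":0.2},{"delta_pos":[-3.8,4.5,-0.3],"twist":[0,0,0],"jaw":0.2},{"delta_pos":[-3.8,4.5,-0.3],"twist":[0,0,0],"jaw":0.2}]' 60
python3 - <<'E'
from h import *
plan([531.4,67.5,87],259)
for n in('scene','top','wrist'):
    c=cap(n); cv2.imwrite(f'pics/{n}4.png',c['frame'][:,:,::-1])
c=dict(np.load('/tmp/wrist.npz')); 
q=np.array([world(c,u,v) for v in range(290,400) for u in range(220,340) if c['z_map'][v,u]>0])
zt=np.percentile(q[:,2],95);print('captop z',zt); q=q[abs(q[:,2]-np.median(q[q[:,2]>zt-15][:,2]))<4]; print(q.mean(0),(q.min(0)+q.max(0))/2)
E
```

```text
time_s: 5.3
eef_pos: [526.1, 31.3, 204.8]
ee_rot: [0.449, -0.45, 0.546, -0.545]
force: [0.0, -1.1, -3.7]
grip_width: 0.359
time_s: 6.13
eef_pos: [531.2, 66.8, 161.1]
ee_rot: [0.449, -0.45, 0.546, -0.546]
force: [1.1, -0.3, -4.3]
grip_width: 0.355
t 6.1333 pos [531.2  66.8 161.1] F [ 1.1 -0.3 -4.3] grip 0.355 j [-0.09  0.4   1.57 -0.    1.18  1.67]
axes x [-0.192 -0.981  0.   ] y [-0. -0. -1.] z [ 0.981 -0.192 -0.   ]
delta cm [-0.07  7.41  0.01]
twist 259 [ 0.    -0.001  0.   ]
twist 439 [-0.000e+00  3.141e+00  1.000e-03]
captop z 237.42591281168336
[542.89377993  65.79971777 236.68385718] [544.42823568  64.59957392 236.7931797 ]
```

View pics/wrist4.png

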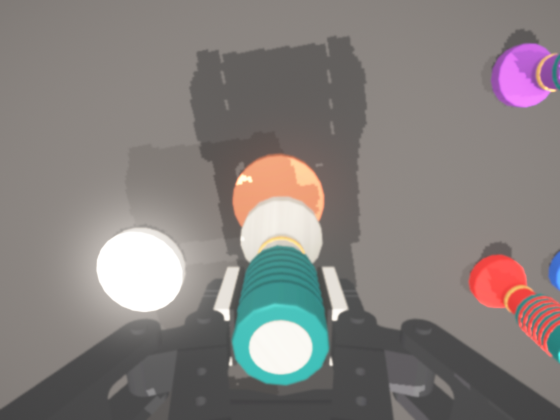

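View pics/scene4.png

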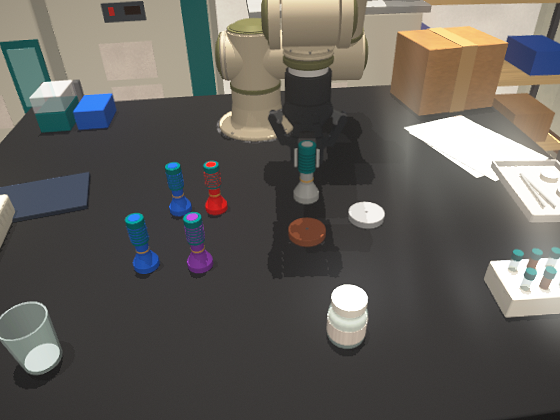

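View pics/top4.png

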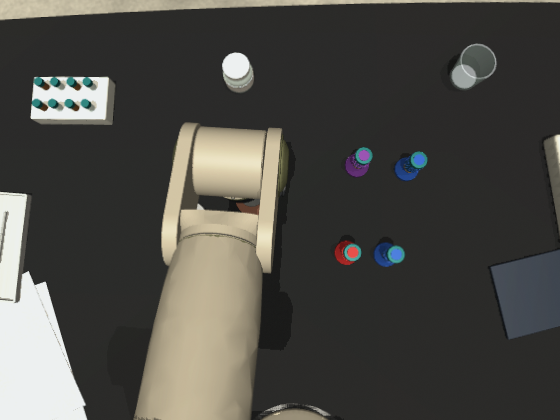

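The punch hangs upright over the copper disc: in the wrist view the foot is at (282,235) and the disc at (280,197). The cap-top reading above picked up gripper pixels, so I'll redo it on the white spot and add the foot position and the disc dot.

Run:
```python
from h import *
c=dict(np.load('/tmp/wrist.npz')); f=c['frame'].astype(int)
m=np.zeros(f.shape[:2],bool)
for v in range(310,385):
  for u in range(240,325):
    if f[v,u].min()>170: m[v,u]=1
vv,uu=np.nonzero(m);print('white',uu.mean(),vv.mean(),len(uu))
q=np.array([world(c,u,v) for u,v in zip(uu,vv) if c['z_map'][v,u]>0]);print(q.mean(0),np.median(q,0))
A=np.c_[q[:,:2]-q[:,:2].mean(0),np.ones(len(q))];print('tilt slope',np.linalg.lstsq(A,q[:,2],rcond=None)[0][:2])
# same for held scene view
c=dict(np.load('/tmp/scene.npz'))
x=c['frame'][125:255,260:400]; cv2.imwrite('pics/sc4.png',cv2.resize(x,None,fx=4,fy=4,interpolation=cv2.INTER_CUBIC)[:,:,::-1])
q=[world(c,u,v) for v in range(140,205) for u in range(290,325)]
q=np.array([p for p in q if abs(p[0]-531)<40 and abs(p[1]-67)<35])
for lo,hi in((92,104),(126,150),(175,200)):
    r=q[(q[:,2]>lo)&(q[:,2]<hi)];print(lo,len(r),r.min(0),r.max(0)) if len(r) else None
```

```text
white 280.1330360460795 346.7900408769974 2691
[531.56861548  67.51725523 205.57496781] [531.63299577  67.48174829 205.58344585]
tilt slope [ 0.0083395  -0.00562585]
92 141 [526.41951389  44.06387381  92.12834285] [557.63922296  88.8246242  103.97288577]
126 136 [524.98419817  55.07230648 126.26301478] [544.55826515  79.89542704 148.85324069]
175 417 [516.9222088  37.8593003 175.0712918] [549.52352001  95.29489256 199.9864575 ]
```

View pics/sc4.png

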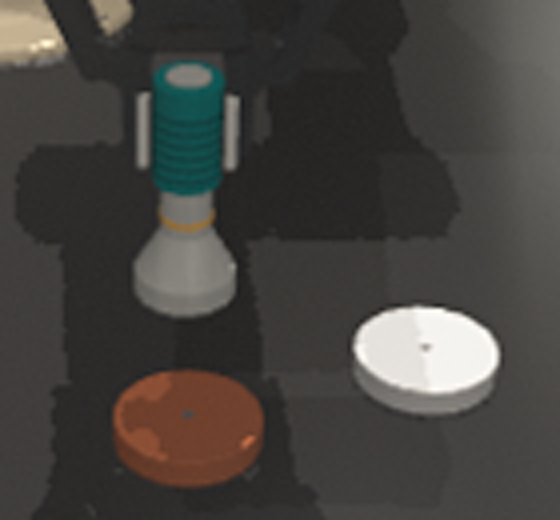

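```bash
python3 -c "
from h import *
c=dict(np.load('/tmp/scene.npz'));print(world(c,307,228.3,16),world(c,366.3,211.7,16))"
python3 -m handwheel '[{"delta_pos":[0,0.4,0],"twist":[0,0,0],"jaw":0.2},{"delta_pos":[0,1.2,0],"twist":[0,0,0],"jaw":0.2},{"delta_pos":[0,2.2,0],"twist":[0,0,0],"jaw":0.2},{"delta_pos":[0,3.4,0],"twist":[0,0,0],"jaw":0.2},{"delta_pos":[0,4.6,0],"twist":[0,0,0],"jaw":0.2},{"delta_pos":[0,5.6,0],"twist":[0,0,0],"jaw":0.2},{"delta_pos":[0,6.2,0],"twist":[0,0,0],"jaw":0.2},{"delta_pos":[0,6.6,0],"twist":[0,0,0],"jaw":0.2},{"delta_pos":[0,6.8,0],"twist":[0,0,0],"jaw":0.2},{"delta_pos":[0,6.8,0],"twist":[0,0,0],"jaw":0.2}]' 60
python3 - <<'E'
from h import *
plan([531.4,67.5,85],259)
for n in('scene','wrist'):
    c=cap(n); cv2.imwrite(f'pics/{n}5.png',cv2.resize(c['frame'][135:265,240:380],None,fx=4,fy=4,interpolation=cv2.INTER_CUBIC)[:,:,::-1] if n=='scene' else c['frame'][:,:,::-1])
E
```

```text
[535.21351164  69.85925323  16.        ] [496.23133862 200.55721805  16.        ]
time_s: 7.12
eef_pos: [531.2, 67.2, 93.1]
ee_rot: [0.45, -0.45, 0.546, -0.546]
force: [0.8, 0.0, -4.2]
grip_width: 0.363
t 7.1167 pos [531.2  67.2  93.1] F [ 0.8  0.  -4.2] grip 0.363 j [-0.09  0.48  1.64  0.    1.02  1.67]
axes x [-0.191 -0.982  0.   ] y [-0.  0. -1.] z [ 0.982 -0.191 -0.   ]
delta cm [-0.04  0.81  0.02]
twist 259 [ 0. -0.  0.]
twist 439 [-0.     3.141  0.   ]
```

View pics/scene5.png

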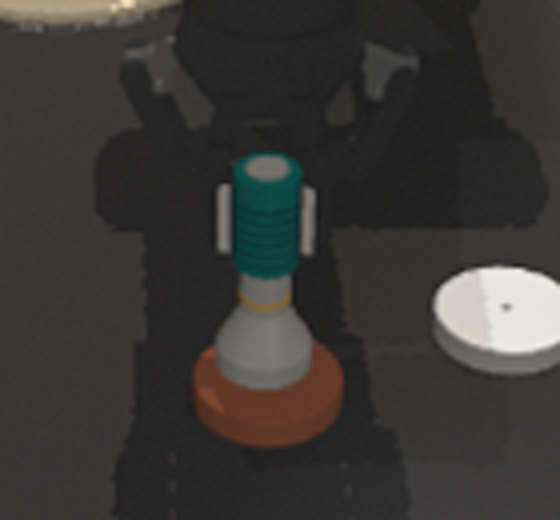

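View pics/wrist5.png

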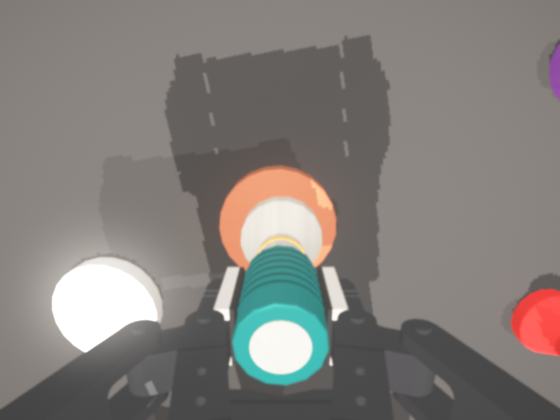

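The foot hovers over the disc. In the wrist view the foot centre (281) sits a little right of the disc centre (278). I'll fit circles to both rims to refine the centring.

Run:
```python
from h import *
from scipy.optimize import least_squares
c=dict(np.load('/tmp/wrist.npz')); f=c['frame']
hsv=cv2.cvtColor(f,cv2.COLOR_RGB2HSV).astype(int)
S=hsv[:,:,1];V=hsv[:,:,2];H=hsv[:,:,0]
def circ(p,R):
    p=np.array(p)
    s=least_squares(lambda x:np.hypot(p[:,0]-x[0],p[:,1]-x[1])-x[2],[*p.mean(0)+[-10,0],R],loss='soft_l1').x
    s2=least_squares(lambda x:np.hypot(p[:,0]-x[0],p[:,1]-x[1])-R,s[:2],loss='soft_l1')
    return s.round(1),s2.x.round(1),np.std(s2.fun).round(2)
cu=(((H<14)|(H>172))&(S>90)&(V>90))
# disc outer edge: top arc, per-row left/right, rows 168..235 ; per-column top
e=[]
for u in range(232,328,3):
    r=np.nonzero(cu[140:260,u])[0]; 
    if len(r): e.append((u,140+r[0]-.5))
for v in range(185,240,3):
    r=np.nonzero(cu[v,200:360])[0]
    if len(r): e+= [(200+r[0]-.5,v),(200+r[-1]+.5,v)]
print('disc',circ([world(c,u,v,16)[:2] for u,v in e],37.5))
ft=(S<70)&(V>150)
e=[]
for u in range(250,315,2):
    r=np.nonzero(ft[180:225,u]); r=r[0]
    if len(r): e.append((u,180+r[0]-.5))
for v in range(212,236,2):
    r=np.nonzero(ft[v,225:340])[0]
    if len(r): e+=[(225+r[0]-.5,v),(225+r[-1]+.5,v)]
print(e[::8])
for z in (24,26): print('foot',z,circ([world(c,u,v,z)[:2] for u,v in e],24))
```

```text
disc (array([534.4,  68.9,  37.3]), array([534.2,  69. ]), np.float64(0.42))
[(250, np.float64(210.5)), (266, np.float64(199.5)), (282, np.float64(196.5)), (298, np.float64(199.5)), (314, np.float64(213.5)), (np.float64(316.5), 218), (np.float64(319.5), 226), (np.float64(321.5), 234)]
foot 24 (array([529.7,  67.6,  24.5]), array([530.3,  67.4]), np.float64(0.32))
foot 26 (array([530.4,  67.4,  24.3]), array([530.7,  67.4]), np.float64(0.27))
```

Run:
```python
from h import *
from scipy.optimize import least_squares
c=dict(np.load('/tmp/scene.npz'))
f=c['frame'];hsv=cv2.cvtColor(f,cv2.COLOR_RGB2HSV).astype(int);S=hsv[:,:,1];V=hsv[:,:,2]
# cap top white: crop (268,168)/4+(240,135)
print('captop', world(c,240+268/4-.4,135+168/4-.4,24.5+112), 'tcp',telemetry.sense()['eef_pos'])
for z in (136,137): print(z,world(c,306.6,176.6,z))
w=dict(np.load('/tmp/wrist.npz'))
print('wrist captop',world(w,280.1,346.8,136.5))
```

```text
captop [533.92436227  67.58674924 136.5       ] tcp [531.42777541  67.18207242  93.70855129]
136 [533.13651804  67.71032318 136.        ]
137 [534.7122065   67.46317531 137.        ]
wrist captop [530.97253312  67.80926939 136.5       ]
```

The wrist and scene views both put the foot about 2 mm off in x and y. I'll shift by that, then ease down to contact.

```bash
python3 -m handwheel '[{"delta_pos":[-0.1,0,0.1],"twist":[0,0,0],"jaw":0.2},{"delta_pos":[-0.2,0,0.2],"twist":[0,0,0],"jaw":0.2},{"delta_pos":[-0.2,0.2,0.2],"twist":[0,0,0],"jaw":0.2},{"delta_pos":[-0.2,0.4,0.2],"twist":[0,0,0],"jaw":0.2},{"delta_pos":[-0.2,0.5,0.2],"twist":[0,0,0],"jaw":0.2},{"delta_pos":[-0.2,0.6,0.2],"twist":[0,0,0],"jaw":0.2},{"delta_pos":[-0.2,0.65,0.2],"twist":[0,0,0],"jaw":0.2},{"delta_pos":[-0.2,0.7,0.2],"twist":[0,0,0],"jaw":0.2},{"delta_pos":[-0.2,0.75,0.2],"twist":[0,0,0],"jaw":0.2},{"delta_pos":[-0.2,0.75,0.2],"twist":[0,0,0],"jaw":0.2}]' 60
```

```text
time_s: 8.05
eef_pos: [533.5, 68.7, 85.7]
ee_rot: [0.45, -0.45, 0.546, -0.546]
force: [-0.2, -0.4, -4.9]
grip_width: 0.357
```

Run:
```python
from h import *
for n in('scene','wrist'):
    c=cap(n); 
    x=c['frame'][135:265,240:380] if n=='scene' else c['frame'][150:290,200:360]
    cv2.imwrite(f'pics/{n}6.png',cv2.resize(x,None,fx=4,fy=4,interpolation=cv2.INTER_CUBIC)[:,:,::-1])
```

```text
(no output)
```

View pics/scene6.png

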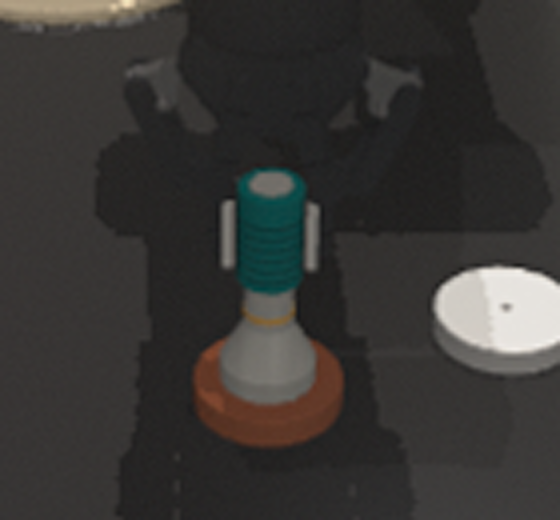

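View pics/wrist6.png

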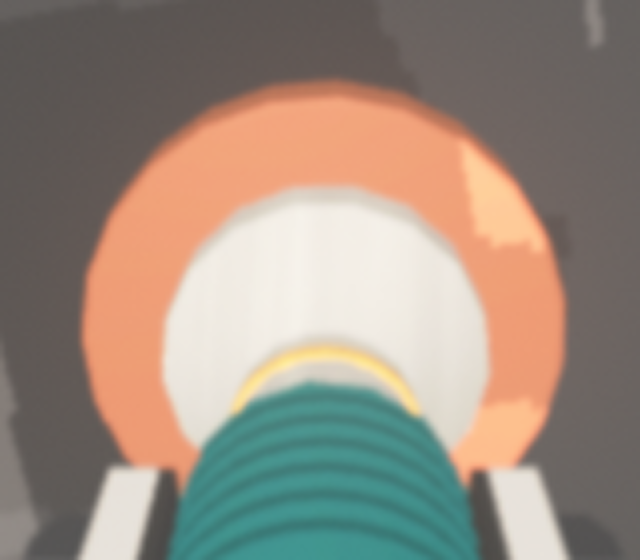

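Run:
```python
from h import *
from scipy.optimize import least_squares
c=dict(np.load('/tmp/wrist.npz'))
P=lambda a:[world(c,200+(x+.5)/4-.5,150+(y+.5)/4-.5,z)[:2] for x,y,z in a]
d=[(335,96,16),(200,143,16),(440,128,16),(82,325,16),(565,325,16),(115,210,16),(545,235,16),(92,390,16)]
f=[(330,187,16),(240,215,16),(420,212,16),(340,187,16)]
fr=[(163,350,16),(489,350,16)]
def fit(p,R):
    p=np.array(p);s=least_squares(lambda x:np.hypot(p[:,0]-x[0],p[:,1]-x[1])-R,p.mean(0)+[-5,0]);return s.x.round(1),s.fun.round(1)
print('disc',fit(P(d),37.5));
for z in (16,17,22): print('foot',z,fit(P([(x,y,z) for x,y,_ in f+fr]),24))
R,_=cv2.Rodrigues(c['rvec']);print('cam',(-R.T@c['tvec']).ravel(),'fwd',R[2])
c2=dict(np.load('/tmp/scene.npz'))
Q=lambda a,z:[world(c2,240+(x+.5)/4-.5,135+(y+.5)/4-.5,z)[:2] for x,y in a]
# scene: disc top face edge & foot bottom edge (front), crop6
print('scene disc',fit(Q([(195,383),(344,383),(270,425),(215,413),(322,413)],16),37.5),'foot',fit(Q([(220,383),(316,383),(268,404),(240,399),(295,399)],16),24))
```

```text
disc (array([531.7,  69.2]), array([ 0.8, -1.2,  0. , -0. , -0.5,  0.4, -0.1, -0.3]))
foot 16 (array([532.1,  68.7]), array([-0. , -0.3,  0.5,  0.1,  1.5,  1. ]))
foot 17 (array([532.4,  68.7]), array([ 0. , -0.3,  0.4,  0.1,  1.3,  0.9]))
foot 22 (array([533.5,  68.5]), array([ 0. , -0.4,  0.3,  0.1,  0.7,  0.3]))
cam [604.93556105  55.39578685 228.67543868] fwd [-0.28169683  0.054315   -0.95796491]
scene disc (array([536.9,  69.2]), array([-0.7, -0.1, -0.7,  1. ,  0.1])) foot (array([534.3,  69. ]), array([ 0.7,  1. , -0.4,  0.1, -0.3]))
```

The foot sits within about 1–2 mm of the disc centre; the views disagree only in the sign of that small x error. Making contact and starting the press.

```bash
python3 -m handwheel '[{"delta_pos":[0,0.03,0],"twist":[0,0,0],"jaw":0.2},{"delta_pos":[0,0.06,0],"twist":[0,0,0],"jaw":0.2},{"delta_pos":[0,0.09,0],"twist":[0,0,0],"jaw":0.2},{"delta_pos":[0,0.12,0],"twist":[0,0,0],"jaw":0.2},{"delta_pos":[0,0.15,0],"twist":[0,0,0],"jaw":0.2},{"delta_pos":[0,0.18,0],"twist":[0,0,0],"jaw":0.2},{"delta_pos":[0,0.2,0],"twist":[0,0,0],"jaw":0.2},{"delta_pos":[0,0.2,0],"twist":[0,0,0],"jaw":0.2},{"delta_pos":[0,0.2,0],"twist":[0,0,0],"jaw":0.2},{"delta_pos":[0,0.2,0],"twist":[0,0,0],"jaw":0.2}]' 80
```

```text
time_s: 8.98
eef_pos: [533.7, 68.7, 84.5]
ee_rot: [-0.45, 0.45, -0.545, 0.546]
force: [-3.3, -0.6, 6.1]
grip_width: 0.357
```

Contact: the force has gone from −4.9 to +6.1 N. Now the full press.

```bash
python3 -m handwheel '[{"delta_pos":[0,0.12,0],"twist":[0,0,0],"jaw":0.2},{"delta_pos":[0,0.24,0],"twist":[0,0,0],"jaw":0.2},{"delta_pos":[0,0.36,0],"twist":[0,0,0],"jaw":0.2},{"delta_pos":[0,0.48,0],"twist":[0,0,0],"jaw":0.2},{"delta_pos":[0,0.6,0],"twist":[0,0,0],"jaw":0.2},{"delta_pos":[0,0.75,0],"twist":[0,0,0],"jaw":0.2},{"delta_pos":[0,0.9,0],"twist":[0,0,0],"jaw":0.2},{"delta_pos":[0,1.05,0],"twist":[0,0,0],"jaw":0.2},{"delta_pos":[0,1.2,0],"twist":[0,0,0],"jaw":0.2},{"delta_pos":[0,1.3,0],"twist":[0,0,0],"jaw":0.2}]' 80
python3 - <<'E'
from h import *
plan([533,68,70],259)
c=cap('scene');x=c['frame'][135:265,240:380]
cv2.imwrite('pics/scene7.png',cv2.resize(x,None,fx=4,fy=4,interpolation=cv2.INTER_CUBIC)[:,:,::-1])
E
```

```text
time_s: 9.82
eef_pos: [533.6, 68.7, 71.0]
ee_rot: [-0.45, 0.45, -0.546, 0.546]
force: [-4.3, -1.5, 12.9]
grip_width: 0.355
t 9.8167 pos [533.6  68.7  71. ] F [-4.3 -1.5 12.9] grip 0.355 j [-0.09  0.52  1.65 -0.    0.97  1.67]
axes x [-0.191 -0.982  0.   ] y [ 0. -0. -1.] z [ 0.982 -0.191  0.   ]
delta cm [ 0.08  0.1  -0.04]
twist 259 [-0. -0.  0.]
twist 439 [-0.000e+00  3.141e+00 -1.000e-03]
```

View pics/scene7.png

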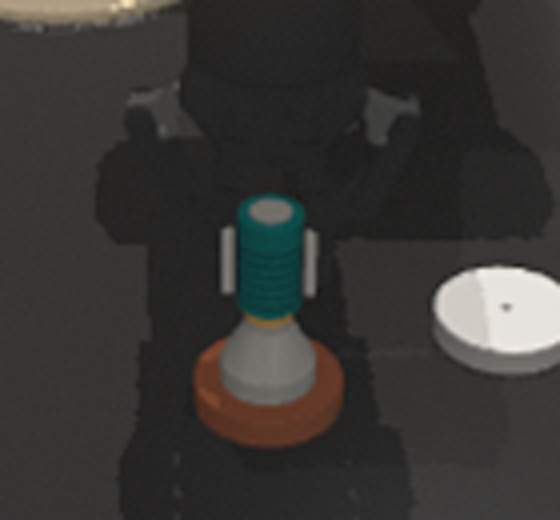

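The cap top moved from 171 to 196 crop px, about 14 mm at 1.8 px/mm, together with the pads. So there's no slip, and the cap is at its stop with 12.9 N. I'll push another 0.5 mm to be sure, then raise slowly with the cap to near its free height.

```bash
python3 -m handwheel '[{"delta_pos":[0,0.03,0],"twist":[0,0,0],"jaw":0.2},{"delta_pos":[0,0.05,0],"twist":[0,0,0],"jaw":0.2},{"delta_pos":[0,0.05,0],"twist":[0,0,0],"jaw":0.2},{"delta_pos":[0,0.05,0],"twist":[0,0,0],"jaw":0.2},{"delta_pos":[0,0.05,0],"twist":[0,0,0],"jaw":0.2},{"delta_pos":[0,0.05,0],"twist":[0,0,0],"jaw":0.2},{"delta_pos":[0,0.05,0],"twist":[0,0,0],"jaw":0.2},{"delta_pos":[0,0.05,0],"twist":[0,0,0],"jaw":0.2},{"delta_pos":[0,0.05,0],"twist":[0,0,0],"jaw":0.2},{"delta_pos":[0,0.05,0],"twist":[0,0,0],"jaw":0.2}]' 80
python3 -m handwheel '[{"delta_pos":[0,-0.15,0],"twist":[0,0,0],"jaw":0.2},{"delta_pos":[0,-0.3,0],"twist":[0,0,0],"jaw":0.2},{"delta_pos":[0,-0.45,0],"twist":[0,0,0],"jaw":0.2},{"delta_pos":[0,-0.6,0],"twist":[0,0,0],"jaw":0.2},{"delta_pos":[0,-0.75,0],"twist":[0,0,0],"jaw":0.2},{"delta_pos":[0,-0.9,0],"twist":[0,0,0],"jaw":0.2},{"delta_pos":[0,-1.05,0],"twist":[0,0,0],"jaw":0.2},{"delta_pos":[0,-1.15,0],"twist":[0,0,0],"jaw":0.2},{"delta_pos":[0,-1.25,0],"twist":[0,0,0],"jaw":0.2},{"delta_pos":[0,-1.25,0],"twist":[0,0,0],"jaw":0.2}]' 80
```

```text
time_s: 10.7
eef_pos: [533.6, 68.6, 71.1]
ee_rot: [-0.45, 0.45, -0.545, 0.546]
force: [-4.5, -1.1, 9.2]
grip_width: 0.355
time_s: 11.53
eef_pos: [533.8, 68.7, 83.7]
ee_rot: [-0.45, 0.45, -0.545, 0.546]
force: [-4.7, -1.3, 9.0]
grip_width: 0.353
```

Run:
```python
from h import *
plan([533,68,70],259)
c=cap('scene');x=c['frame'][135:265,240:380]
cv2.imwrite('pics/scene8.png',cv2.resize(x,None,fx=4,fy=4,interpolation=cv2.INTER_CUBIC)[:,:,::-1])
c=cap('wrist');cv2.imwrite('pics/wrist8.png',c['frame'][:,:,::-1])
```

```text
t 11.5333 pos [533.8  68.7  83.7] F [-4.7 -1.3  9. ] grip 0.353 j [-0.09  0.5   1.64 -0.    1.    1.67]
axes x [-0.191 -0.982  0.   ] y [ 0.001 -0.    -1.   ] z [ 0.982 -0.191  0.001]
delta cm [ 0.09  1.37 -0.06]
twist 259 [-0.001 -0.     0.   ]
twist 439 [-0.000e+00  3.141e+00 -2.000e-03]
```

View pics/scene8.png

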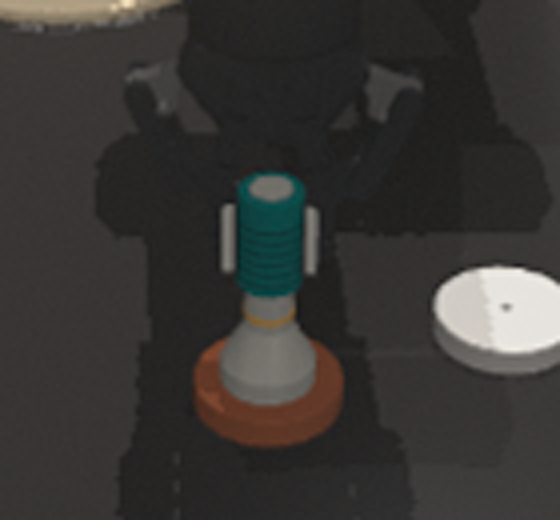

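View pics/wrist8.png

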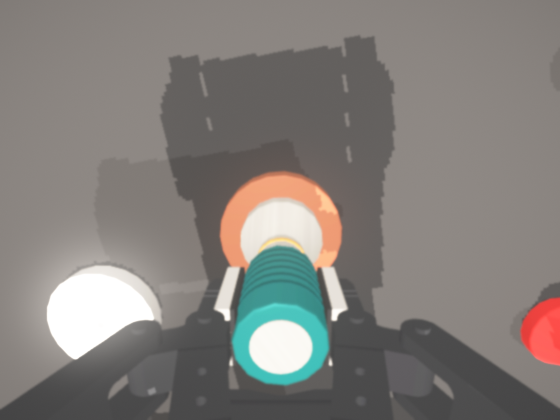

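The cap followed the grip back up and the foot hasn't moved on the disc. In the pressed picture the cap bottom covered the gold ring (315 px), so the full 14 mm was reached. Letting go gently.

```bash
python3 -m handwheel '[{"delta_pos":[0,0,0],"twist":[0,0,0],"jaw":0.3},{"delta_pos":[0,0,0],"twist":[0,0,0],"jaw":0.34},{"delta_pos":[0,0,0],"twist":[0,0,0],"jaw":0.36},{"delta_pos":[0,0,0],"twist":[0,0,0],"jaw":0.38},{"delta_pos":[0,0,0],"twist":[0,0,0],"jaw":0.4},{"delta_pos":[0,0,0],"twist":[0,0,0],"jaw":0.45},{"delta_pos":[0,0,0],"twist":[0,0,0],"jaw":0.55},{"delta_pos":[0,0,0],"twist":[0,0,0],"jaw":0.65},{"delta_pos":[0,0,0],"twist":[0,0,0],"jaw":0.75},{"delta_pos":[0,0,0],"twist":[0,0,0],"jaw":0.8}]' 20
python3 - <<'E'
from h import *
plan([533,68,230],259)
c=cap('wrist');cv2.imwrite('pics/wrist9.png',c['frame'][:,:,::-1])
E
```

```text
time_s: 12.47
eef_pos: [533.5, 68.8, 82.7]
ee_rot: [0.45, -0.45, 0.546, -0.546]
force: [0.7, -0.2, -0.5]
grip_width: 0.8
t 12.4667 pos [533.5  68.8  82.7] F [ 0.7 -0.2 -0.5] grip 0.8 j [-0.09  0.5   1.64  0.    1.    1.67]
axes x [-0.191 -0.982 -0.   ] y [-0.  0. -1.] z [ 0.982 -0.191 -0.   ]
delta cm [  0.08 -14.73  -0.03]
twist 259 [ 0. -0. -0.]
twist 439 [0.    3.141 0.   ]
```

View pics/wrist9.png

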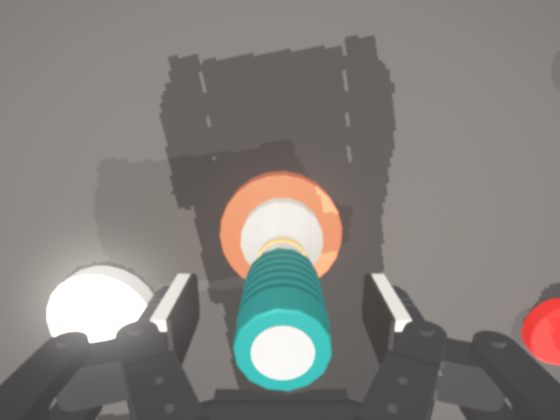

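The fingers are clear and the punch is standing, with its cap at (282,352). Lifting straight up.

```bash
python3 -m handwheel '[{"delta_pos":[0,-0.4,0],"twist":[0,0,0],"jaw":0.8},{"delta_pos":[0,-1.2,0],"twist":[0,0,0],"jaw":0.8},{"delta_pos":[0,-2.4,0],"twist":[0,0,0],"jaw":0.8},{"delta_pos":[0,-4,0],"twist":[0,0,0],"jaw":0.8},{"delta_pos":[0,-6,0],"twist":[0,0,0],"jaw":0.8},{"delta_pos":[0,-8,0],"twist":[0,0,0],"jaw":0.8},{"delta_pos":[0,-10,0],"twist":[0,0,0],"jaw":0.8},{"delta_pos":[0,-12,0],"twist":[0,0,0],"jaw":0.8},{"delta_pos":[0,-13.2,0],"twist":[0,0,0],"jaw":0.8},{"delta_pos":[0,-13.2,0],"twist":[0,0,0],"jaw":0.8}]'
python3 - <<'E'
from h import *
c=cap('wrist');cv2.imwrite('pics/wrist10.png',c['frame'][:,:,::-1])
f=c['frame'].astype(int); 
q=np.array([world(c,u,v) for v in range(150,330) for u in range(200,360) if c['z_map'][v,u]>0])
r=q[(q[:,2]>118)&(q[:,2]<135)];print('cap top',len(r),np.median(r,0),(r.min(0)+r.max(0))/2)
c=cap('scene');x=c['frame'][135:265,240:380]
cv2.imwrite('pics/scene10.png',cv2.resize(x,None,fx=4,fy=4,interpolation=cv2.INTER_CUBIC)[:,:,::-1])
E
```

```text
time_s: 13.35
eef_pos: [534.5, 68.7, 218.2]
ee_rot: [-0.451, 0.448, -0.544, 0.547]
force: [-0.1, -0.8, 0.7]
grip_width: 0.798
cap top 1762 [534.56350527  68.2868718  128.40449381] [532.95392401  68.51448678 124.45397946]
```

View pics/scene10.png

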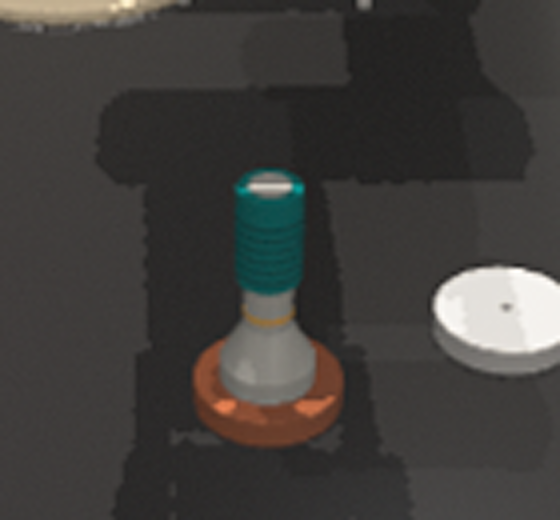

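View pics/wrist10.png

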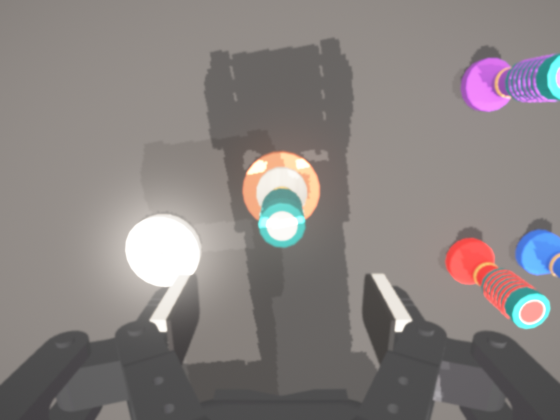

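```bash
python3 -c "
from h import *
print(ctrl.finish_job())"
```

```text
the job is handed in; nothing more can be done
None
```

I picked up the teal-capped, steel-footed punch and stood it on the copper disc. I pressed the cap about 14 mm to its stop, let it rise back, then opened the fingers, lifted clear and handed the job in at about 13.4 s.

**Last checks**
- The punch stands upright on the copper with its top at 128.4 mm. That is 16 mm of disc plus 112 mm of punch, so the cap is fully up.
- The wrist force is back to about zero, and the steel disc and the other punches look untouched.

**Less certain**
- **Trip:** I inferred it from about 13.7 mm of tool travel, from the images showing the cap following the pads, and from a 9–13 N push at the stop. The snap itself was not seen as a drop in force. With the cap nearly back up the reading was 9 N, higher than the roughly 6 N I expected.
- **Centring:** The foot is centred to within about 2–3 mm. The wrist and scene cameras disagreed on the sign of the small x error.
- **Sideways force:** A sideways force of about 3–5 N showed up while pressing and was gone after release.

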